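# Load the vial caddy and hold it level

## Robot

A 7-joint arm with a two-finger parallel gripper is mounted at the origin on a cart in front of the work surface, level with it; the furniture and walls round the work are solid. World frame = base frame: x ahead of the robot, y to its left, z up, the work surface at z = 0. Lengths are in m, angles in rad, forces in N, time in s.
With the tool pointing down it reaches from about 0.4 to 0.85 m from the base axis. Payload 6.9 kg.
Tool frame: the origin (TCP) lies on the front face of the gripper's body, between the roots of the fingers; the fingertips stand 73 mm ahead of it and the grasp point (between the pads) lies 54 mm ahead of it; z points along the fingers, y is the line along which they close (so a half turn about z gives the same grasp; the last joint's range is limited). The gripper opens to 85 mm and grips with 20 to 120 N. Pads are 22 mm wide; open, the fingers measure 114 mm over their backs; the gripper's body (76 mm by 85 mm) begins 54 mm behind the grasp point. The pads swing forward as they close: fully open they stand 13 mm farther back than shut.
Start: joints at [-1.103, 0.507, -0.238, 1.5, 0.126, 1.149, -0.155], TCP at [0.222, 0.584, 0.304] pointing down, gripper open.
Joint ranges: [-3.08, 3.08], [-0.24, 2.05], [-1.43, 1.35], [0, 2.5], [-1.52, 4.66], [0.17, 1.96], [-2.89, 2.89]. Speed limits (rad/s): [2.39, 2.39, 3.14, 3.14, 3.14, 3.14, 3.14].

## Interface

Orientations are given as a rotation vector (axis times angle).
In Python, from rig import ctrl, cams, workorder gives the robot as it stands (ctrl), with the cameras (cams) and the job (workorder).
- The arm moves only by the tool drive_effector, called as name(argument=value, ...) on one line, values as JSON. Schema: {"type":"object","properties":{"segments":{"type":"array","items":{"type":"object","properties":{"pos":{"type":"array","items":{"type":"number"},"minItems":3,"maxItems":3},"spin":{"type":"number"}},"additionalProperties":false},"minItems":1,"maxItems":20},"aperture":{"type":"number"},"only":{"type":"string"},"quiet":{"type":"boolean"},"lines":{"type":"string"}},"required":["segments"],"additionalProperties":false}. segments is a list of rows, 1 to 20 of them, each an object with the fields pos (a list: dx, dy, dz in m), spin (a turn about the tool's z in rad); a field left out counts as zero; each row is the pose to reach, as a shift and turn from the pose commanded when the call began, along the tool's axes at that moment; what a row does not reach only later rows make up. A row lasts 1/12 s, in which the tool goes at most 0.0417 m and 0.125 rad, less where a joint would pass 70% of its speed; a pose out of reach is approached as far as the arm can. aperture is the finger opening in m, set as the call begins (left out keeps the last). The fingers move at their own pace and stop on an object; the grip force is fixed at half the most. Time passes only in rows, so rows that do not move let the fingers close. The tool returns the time, the measured TCP pose, the force, the opening and the grip force at its end. only (a regular expression) keeps the lines of the reply that match it, lines (a string "A,B") keeps lines A to B, and quiet returns only ok. Input that does not fit is refused with a message, and nothing moves.
- ctrl.state(): the state, without advancing time (a new reading comes with each control period).
- cams.capture(name): name is "side" or "top" or "wrist"; returns the picture (420x560x3 uint8, blue, green, red); there is no depth.
- cams.camera_info(name): a dict with "fx", "fy", "cx", "cy" (pixels), "R" (3x3) and "t" (3): a world point X has camera coordinates R X + t. Camera axes: x right, y down, z forward; pixel columns grow to the right and rows downward; lengths in m; the calibration is good to about 2 mm. A picture is of the moment at which its call begins: read the wrist's pose just before it. camera_info takes no time and is no camera call; for the wrist camera it gives the pose at the moment of the call.
- workorder.job_done(): hands the job in; it is judged then, once.
The state is a dict: "time_s": time; "qpos": joint angles; "qd": joint speeds; "tau": joint torques, N m; "position": TCP position; "ee_rot": TCP orientation; "ft_force": force on the tool from outside, world axes, zero at the start; "wrist_torque": the same for the moment, N m; "opening": finger opening in m; "grasp_force": force on a finger pad.
Only numpy, scipy, OpenCV 4.12 (cv2) and the standard library are available. Lean on these libraries where they do the work, as an engineer would, in place of code of your own. Each camera call takes 0.05 s, during which the arm holds its last target. There are 200 camera calls.

## Task

Take the vial block that stands on the worktop, vials and all, and seat it flat and square in the empty pocket of the metal caddy, next to the block already there. Let go of it, then lift the caddy by its grip bar, level, until its feet are a good hand's breadth (10 to 20 cm) above the worktop, and finish holding it there, steady and level, with both blocks and all four vials still standing in it. Leave the other things on the worktop where they are.

Things in the scene. Friction and masses are not known exactly. Their poses are not given: they have to be found in the camera images.
- caddy: loose aluminium carrying caddy, 0.4 kg (0.62 loaded): deck 86 x 280 mm (long along its own y) on 3 mm feet, with a block pocket at y = +82 mm (empty) and one at y = -82 mm (full), and a grip bar across the middle on two posts (x = +-34 mm, 10 x 6 mm). Balances at the bar when both pockets are full. Origin under the centre, at the underside of the feet; z up
- handle (a point): centre of the caddy's grip bar: plain grey bar 84 mm long (along the caddy's x), 14 mm thick (along y), 20 mm high, centred 120 mm above the underside of the caddy's feet; same axes as the caddy
- pocket (a point): centre of the empty pocket's floor, 8 mm above the underside of the feet; axes as the caddy. Pocket 63 (x) x 102 mm (y) inside, bounded only at its corners by lips 20 mm long each way, 11 mm high, flared outward at the top; the middle of each side is open. A seated block has its underside here, its long side along y, either way round
- loose_block: block to load, on the worktop, 0.11 kg with vials: clear teal plastic vial block 60 x 98 x 26 mm (long along its own y), with vials standing in it in a row along y at y = +22 and -22 mm; origin at the centre of its underside, z up. Vial tops 52 mm above its underside. Grip it across its 60 mm width at mid-length, firmly (70 N): it swings in a light grip.
- stowed_block: the block already seated in the caddy: clear teal plastic vial block 60 x 98 x 26 mm (long along its own y), with vials standing in it in a row along y at y = +22 and -22 mm; origin at the centre of its underside, z up. Holds two taller capped vials, whose tops stand up to 66 mm above the block's underside.
- vial_a: loose open glass vial, 22 mm across, 45 mm tall, standing 7 mm above the loose block's underside in the seat at the block's y = +22 mm; origin at the centre of its bottom, z up
- vial_b: loose capped glass vial, 22 mm across, 44 mm tall, in the loose block at y = -22 mm; origin at the centre of its bottom, z up
- stowed_vial_a: loose capped vial, 22 mm across, 59 mm tall, in the seated block; origin at the centre of its bottom, z up
- stowed_vial_b: loose capped vial, 22 mm across, 51 mm tall, in the seated block; origin at the centre of its bottom, z up
- yellow_dropper: dropper bottle 22 mm across, 77 mm tall, bystander behind the work; origin at the centre of its bottom
- blue_dropper: dropper bottle 22 mm across, 77 mm tall, bystander at the left; origin at the centre of its bottom
- cap: white screw cap 20 mm across, 14 mm tall, lying at the robot's side of the work, bystander; origin at the centre of its bottom

How it is judged:
On the way, in this order (a step that is already met when the one before it is completed fails the run):
1. the loose block, with its vials upright, sits flat and square in the empty pocket of the caddy, which still stands on the worktop, and the fingers have let go of it (x of loose_block in the frame of caddy between -0.005 and 0.005 m and y of loose_block in the frame of caddy between 0.0755 and 0.0885 m and z of loose_block in the frame of caddy between 0.005 and 0.0105 m and angle between the x axis of loose_block and the x axis of caddy, either way round below 0.09 rad and angle between the z axis of loose_block and the z axis of caddy, either way round below 0.035 rad and angle between each of vial_a, vial_b, stowed_vial_a, stowed_vial_b's own z axis and vertical below 0.3 rad and z of each of vial_a, vial_b in the frame of loose_block below 0.015 m and horizontal distance between each of vial_a, vial_b and loose_block below 0.04 m and z of each of stowed_vial_a, stowed_vial_b in the frame of stowed_block below 0.015 m and horizontal distance between each of stowed_vial_a, stowed_vial_b and stowed_block below 0.04 m and height (world z) of caddy below 0.008 m and contact force between the fingers and loose_block below 0.3 N), for 0.3 s.
2. the loaded caddy hangs from the fingers, level, clear of the worktop (height (world z) of caddy between 0.08 and 0.3 m and angle between caddy's own z axis and vertical below 0.1 rad and contact force between the fingers and caddy above 2 N), for 0.2 s.
At the end, for the whole second after the job is handed in: fingers hold the caddy by its bar, feet 80 to 300 mm up, tilt under 0.10 rad, at rest (0.03 m/s, 0.15 rad/s); both blocks untouched in their pockets (5 mm x, 6.5 mm y, 3 mm z, yaw 0.09, flat to 0.035 rad); four vials upright in them; bystanders within 30 mm of their starts (all of step 2 and x of loose_block in the frame of caddy between -0.005 and 0.005 m and y of loose_block in the frame of caddy between 0.0755 and 0.0885 m and z of loose_block in the frame of caddy between 0.005 and 0.0105 m and angle between the x axis of each of loose_block, stowed_block and the x axis of caddy, either way round below 0.09 rad and angle between the z axis of each of loose_block, stowed_block and the z axis of caddy, either way round below 0.035 rad and x of stowed_block in the frame of caddy between -0.005 and 0.005 m and y of stowed_block in the frame of caddy between -0.0885 and -0.0755 m and z of stowed_block in the frame of caddy between 0.005 and 0.0105 m and angle between each of vial_a, vial_b, stowed_vial_a, stowed_vial_b's own z axis and vertical below 0.3 rad and z of each of vial_a, vial_b in the frame of loose_block below 0.015 m and horizontal distance between each of vial_a, vial_b and loose_block below 0.04 m and z of each of stowed_vial_a, stowed_vial_b in the frame of stowed_block below 0.015 m and horizontal distance between each of stowed_vial_a, stowed_vial_b and stowed_block below 0.04 m and contact force between the fingers and loose_block below 0.3 N and contact force between the fingers and stowed_block below 0.3 N and distance between the grasp point and handle below 0.06 m and linear speed of caddy below 0.03 m/s and angular speed of caddy below 0.15 rad/s and distance of each of yellow_dropper, blue_dropper, cap from where it was at the start of the episode below 0.03 m); the arm keeps its last pose, push and grip.
It fails at once if the caddy is tipped by more than 0.3 rad (angle between caddy's own z axis and vertical above 0.3 rad).
It fails at once if a vial falls over (angle between any of vial_a, vial_b, stowed_vial_a, stowed_vial_b's own z axis and vertical above 0.8 rad).
It fails at once if a bystander is pushed by more than 50 mm or knocked over (distance of any of yellow_dropper, blue_dropper, cap from where it was at the start of the episode above 0.05 m or angle between any of yellow_dropper, blue_dropper, cap's own z axis and vertical above 0.6 rad).
It also fails if it takes over 64 s, if anything falls off the work surface, if the arm or the gripper's body presses on something with over 40 N, if the wrist force passes 120 N, or if a joint passes its speed limit or range.

## Working session

There is one attempt and no reset: what is moved stays moved. The work goes in short steps, Python scripts to look and compute and a tool call to move; the robot and the scene stay as the last step left them, time stands still between calls to the robot, and variables do not carry over. Pictures are saved under pics/ and viewed, at most 10 in all, crops included, and the job is handed in when it is done.

```bash
ls; mkdir -p pics
```

Run:
```python
from rig import ctrl, cams, workorder
import cv2,numpy as np
a=cams.capture("side");b=cams.capture("top")
cv2.imwrite("pics/side0.png",a);cv2.imwrite("pics/top0.png",b)
s=ctrl.state();print({k:np.round(v,3) for k,v in s.items()})
for n in("side","top"):print(n,{k:np.round(v,3).tolist() for k,v in cams.camera_info(n).items()})
```

```text
pics
rig.py
{'time_s': np.float64(0.1), 'qpos': array([-1.102,  0.508, -0.238,  1.501,  0.126,  1.149, -0.155]), 'qd': array([ 0.001, -0.001, -0.001, -0.004,  0.002, -0.002, -0.   ]), 'tau': array([-4.0000e-03, -6.2184e+01, -2.1940e+00, -2.5021e+01,  1.3000e-02,
        8.0000e-03, -0.0000e+00]), 'position': array([0.222, 0.584, 0.303]), 'ee_rot': array([-5.67e-01, -3.09e+00,  2.00e-03]), 'ft_force': array([-0.88 ,  1.274,  0.436]), 'wrist_torque': array([-0.013,  0.022,  0.062]), 'grasp_force': np.float64(0.0), 'opening': np.float64(0.085)}
side {'fx': 533.548, 'fy': 533.548, 'cx': 278.229, 'cy': 217.054, 'R': [[0.845, -0.535, -0.002], [-0.277, -0.434, -0.857], [0.458, 0.725, -0.515]], 't': [-0.447, 0.235, 0.956]}
top {'fx': 463.204, 'fy': 463.204, 'cx': 292.649, 'cy': 213.753, 'R': [[-0.017, -1.0, -0.019], [-0.994, 0.019, -0.112], [0.112, 0.017, -0.994]], 't': [0.001, 0.538, 1.224]}
```

View pics/top0.png

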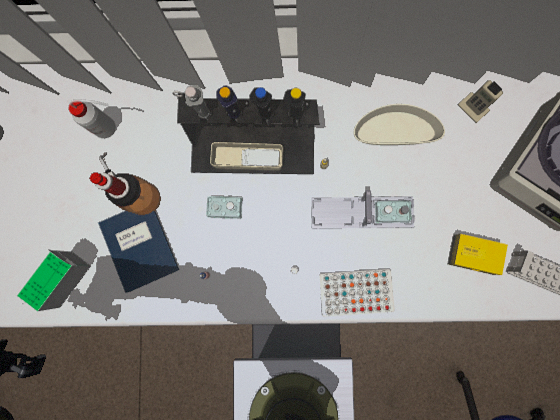

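View pics/side0.png

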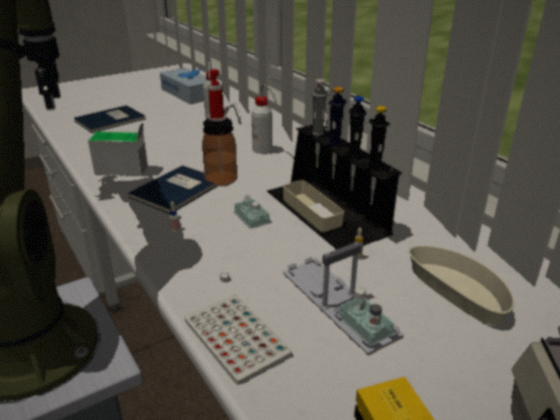

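The top view shows the loose block at about (225,206) and the caddy at (363,212), with its empty pocket on the left (+y). The yellow dropper is at (325,163), the cap at (294,268) and the blue dropper at (204,275). Next I'll measure in the top view and check the wrist camera geometry.

Create h.py:
```python
from rig import ctrl, cams, workorder
import cv2,numpy as np
from scipy.spatial.transform import Rotation as Ro
def ray(ci,uv,z):
    R=np.array(ci["R"]);t=np.array(ci["t"]);c=-R.T@t
    uv=np.atleast_2d(uv).astype(float)
    d=np.c_[(uv[:,0]-ci["cx"])/ci["fx"],(uv[:,1]-ci["cy"])/ci["fy"],np.ones(len(uv))]@R
    return c+d*((z-c[2])/d[:,2])[:,None]
def proj(ci,X):
    p=np.atleast_2d(X)@np.array(ci["R"]).T+np.array(ci["t"]);return np.c_[ci["fx"]*p[:,0]/p[:,2]+ci["cx"],ci["fy"]*p[:,1]/p[:,2]+ci["cy"]]
def tool():
    s=ctrl.state();return np.array(s["position"]),Ro.from_rotvec(s["ee_rot"]).as_matrix()
def rect(ci,mask,z):
    cs,_=cv2.findContours(mask,cv2.RETR_EXTERNAL,cv2.CHAIN_APPROX_NONE)
    for c in sorted(cs,key=cv2.contourArea)[::-1][:3]:
        if cv2.contourArea(c)<60: continue
        P=ray(ci,c[:,0],z)[:,:2]; r=cv2.minAreaRect((P*1000).astype(np.float32)); print("px",c[:,0].mean(0).round(),"mm",np.round(r[0],1),np.round(r[1],1),round(r[2],1))
```

Run:
```python
from h import *
b=cv2.imread("pics/top0.png");ci=cams.camera_info("top")
h=cv2.cvtColor(b,cv2.COLOR_BGR2HSV)
print(h[212,215],h[206,222],h[212,330],h[212,385],h[240,300])
m=cv2.inRange(h,(75,28,60),(98,255,255));m[:185]=0;m[240:]=0;m[:,:195]=0;m[:,430:]=0
m=cv2.morphologyEx(m,cv2.MORPH_CLOSE,np.ones((5,5)))
rect(ci,m,.026)
m=cv2.inRange(h,(0,0,0),(180,255,215));m[:185]=0;m[235:]=0;m[:,:300]=0;m[:,430:]=0
m=cv2.morphologyEx(m,cv2.MORPH_CLOSE,np.ones((5,5)))
rect(ci,m,.006)
print(ray(ci,[(294,268),(204,275),(325,160)],.01).round(3))
p,T=tool();print(p,T.round(3))
w=cams.camera_info("wrist");R=np.array(w["R"]);c=-R.T@np.array(w["t"]);print("wristcam in tool",(T.T@(c-p)).round(3),"axes",(T.T@R.T).round(2),w["fx"])
cv2.imwrite("pics/topcrop.png",cv2.resize(b[140:290,190:440],None,fx=3,fy=3,interpolation=cv2.INTER_CUBIC))
```

```text
[ 82  27 182] [ 83  25 186] [109  10 199] [ 50   6 119] [108  15 218]
px [393. 211.] mm [ 540.5 -281.5] [94.3 54.5] 88.9
px [222. 204.] mm [560.4 179.4] [91.9 59.1] 83.9
px [364. 209.] mm [ 548.7 -207.1] [356.4 136.2] 88.8
[[ 0.392 -0.01   0.01 ]
 [ 0.377  0.235  0.01 ]
 [ 0.689 -0.101  0.01 ]]
[0.22177564 0.5839689  0.30311524] [[-0.935  0.355 -0.001]
 [ 0.355  0.935 -0.002]
 [-0.    -0.002 -1.   ]]
wristcam in tool [ 0.084  0.001 -0.071] axes [[-0.   -0.94 -0.33]
 [ 1.    0.   -0.  ]
 [ 0.   -0.33  0.94]] 323.97338992120046
```

View pics/topcrop.png

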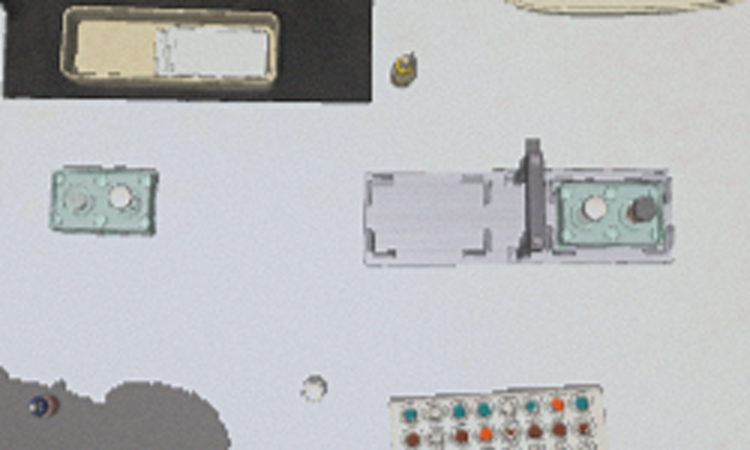

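The zoomed view shows the block and caddy both nearly square to the world axes: pocket lips around (370–490,175–255), bar at x≈533. Next I'll move above the block with the tool turned.

drive_effector(segments=[{"pos": [-0.03, -0.02, 0], "spin": 0.1}, {"pos": [-0.07, -0.04, 0], "spin": 0.2}, {"pos": [-0.11, -0.06, 0], "spin": 0.3}, {"pos": [-0.14, -0.08, 0], "spin": 0.4}, {"pos": [-0.18, -0.1, 0], "spin": 0.5}, {"pos": [-0.21, -0.12, 0.01], "spin": 0.6}, {"pos": [-0.25, -0.14, 0.02], "spin": 0.7}, {"pos": [-0.28, -0.16, 0.03], "spin": 0.8}, {"pos": [-0.32, -0.18, 0.04], "spin": 0.9}, {"pos": [-0.35, -0.2, 0.05], "spin": 1}, {"pos": [-0.39, -0.22, 0.05], "spin": 1.1}, {"pos": [-0.42, -0.24, 0.05], "spin": 1.2}, {"pos": [-0.46, -0.26, 0.05], "spin": 1.21}, {"pos": [-0.46, -0.26, 0.05], "spin": 1.21}, {"pos": [-0.46, -0.26, 0.05], "spin": 1.21}, {"pos": [-0.46, -0.26, 0.05], "spin": 1.21}], aperture=0.085)

```text
time_s: 1.43
position: [0.5593, 0.178, 0.2534]
ee_rot: [-2.223, -2.218, 0.001]
ft_force: [-0.2, 1.5, -0.1]
opening: 0.0849
grasp_force: 0.0
```

Run:
```python
from h import *
p,T=tool();ci=cams.camera_info("wrist");a=cams.capture("wrist");cv2.imwrite("pics/w1.png",a);np.save("w1.npy",ci,allow_pickle=True)
print(p,T.round(3))
```

```text
[0.55929108 0.17803235 0.25335381] [[ 0.002  1.    -0.001]
 [ 1.    -0.002  0.   ]
 [ 0.    -0.001 -1.   ]]
```

View pics/w1.png

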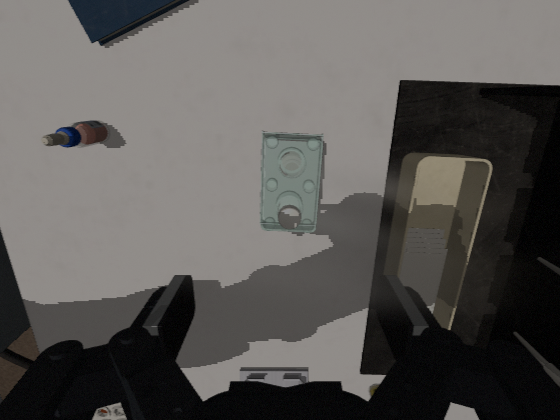

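The wrist view shows the block at x 262–322, y 132–233, with both vials in place. The blue dropper is at left (75,135) and the black tray to the right. Next, the exact rectangle.

Run:
```python
from h import *
ci=np.load("w1.npy",allow_pickle=True).item();a=cv2.imread("pics/w1.png")
h=cv2.cvtColor(a,cv2.COLOR_BGR2HSV);print(h[150,275],h[100,290],h[200,308])
m=cv2.inRange(h,(75,25,60),(98,255,255));m[:120]=0;m[250:]=0;m[:,:240]=0;m[:,345:]=0
m=cv2.morphologyEx(m,cv2.MORPH_CLOSE,np.ones((5,5)))
for z in(0,.013,.026):rect(ci,m,z)
print(ray(ci,[(262,132),(320,134),(320,226),(262,226)],.026).round(4))
print(ray(ci,[(290,160),(289,214)],.05).round(4))
```

```text
[ 73  18 131] [ 13  12 144] [ 71  22 129]
px [270. 224.] mm [543.  135.2] [13.5 23.2] 45.4
px [312. 143.] mm [585.3 221.4] [11.9 20.7] 83.6
px [270. 224.] mm [543.7 140.3] [13.  22.3] 45.4
px [312. 143.] mm [584.3 223. ] [11.4 19.9] 83.6
px [270. 224.] mm [544.4 145.5] [12.4 21.4] 45.4
px [312. 143.] mm [583.3 224.7] [11. 19.] 83.6
[[0.539  0.2345 0.026 ]
 [0.5912 0.2326 0.026 ]
 [0.5941 0.1434 0.026 ]
 [0.5366 0.1435 0.026 ]]
[[0.5639 0.2135 0.05  ]
 [0.5631 0.1647 0.05  ]]
```

Add to h.py:
```python
def teal(a,box,th=6):
    d=cv2.GaussianBlur(a,(3,3),0).astype(int); m=((d[...,1]-d[...,2]>th)*255).astype(np.uint8)
    q=np.zeros_like(m);u0,v0,u1,v1=box;q[v0:v1,u0:u1]=m[v0:v1,u0:u1]
    return cv2.morphologyEx(q,cv2.MORPH_CLOSE,np.ones((7,7)))
```

Run:
```python
from h import *
ci=np.load("w1.npy",allow_pickle=True).item();a=cv2.imread("pics/w1.png")
for th in(4,7,10):
  rect(ci,teal(a,(240,110,350,250),th),.026)
b=cv2.imread("pics/top0.png");ct=cams.camera_info("top");rect(ct,teal(b,(195,185,255,230)),.026);rect(ct,teal(b,(370,190,420,230)),.034)
m=teal(a,(240,110,350,250),7)
for v in range(135,235,8):
  u=np.where(m[v])[0]
  if len(u):print(v,u.min(),u.max(),ray(ci,[(u.min(),v),(u.max()+1,v)],.026)[:,:2].round(4).tolist())
```

```text
px [290. 180.] mm [564.1 185.8] [96.  55.7] 87.1
px [290. 180.] mm [564.4 185.5] [94.8 54.4] 87.1
px [289. 181.] mm [564.5 184.2] [90.1 52.4] 87.1
px [223. 207.] mm [559.2 180.5] [98.4 63.2] 88.8
px [393. 211.] mm [ 538.7 -279.4] [60.3 98.1] 0.8
135 263 317 [[0.5398, 0.2319], [0.5894, 0.2317]]
143 263 321 [[0.5396, 0.2247], [0.5932, 0.2246]]
151 263 321 [[0.5394, 0.2175], [0.5935, 0.2174]]
159 263 320 [[0.5392, 0.2101], [0.5928, 0.21]]
167 262 319 [[0.5381, 0.2027], [0.5921, 0.2025]]
175 262 319 [[0.5379, 0.1951], [0.5924, 0.1949]]
183 262 318 [[0.5377, 0.1873], [0.5917, 0.1872]]
191 262 317 [[0.5375, 0.1795], [0.591, 0.1794]]
199 262 317 [[0.5373, 0.1715], [0.5912, 0.1714]]
207 261 316 [[0.5361, 0.1634], [0.5905, 0.1633]]
215 261 316 [[0.5359, 0.1551], [0.5908, 0.155]]
223 261 314 [[0.5357, 0.1467], [0.589, 0.1466]]
231 298 312 [[0.5723, 0.1381], [0.5873, 0.138]]
```

drive_effector(segments=[{"pos": [-0.04, 0, 0]}, {"pos": [-0.08, 0, 0]}, {"pos": [-0.12, -0.01, 0]}, {"pos": [-0.16, -0.01, 0]}, {"pos": [-0.2, -0.02, 0]}, {"pos": [-0.24, -0.02, 0]}, {"pos": [-0.28, -0.02, 0]}, {"pos": [-0.3, -0.02, 0]}, {"pos": [-0.3, -0.02, 0]}, {"pos": [-0.3, -0.02, 0]}, {"pos": [-0.3, -0.02, 0]}])

```text
time_s: 2.4
position: [0.5391, -0.1195, 0.2538]
ee_rot: [-2.219, -2.222, -0.001]
ft_force: [0.4, 0.5, 0.1]
opening: 0.0854
grasp_force: 0.0
```

Run:
```python
from h import *
p,T=tool();ci=cams.camera_info("wrist");a=cams.capture("wrist");cv2.imwrite("pics/w2.png",a);np.save("w2.npy",ci,allow_pickle=True)
print(p,T.round(3))
cv2.imwrite("pics/w2c.png",cv2.resize(a[90:330,180:420],None,fx=2.5,fy=2.5,interpolation=cv2.INTER_CUBIC))
```

```text
[ 0.53912636 -0.119489    0.2537855 ] [[-0.001  1.    -0.   ]
 [ 1.     0.001  0.002]
 [ 0.002 -0.    -1.   ]]
```

View pics/w2c.png

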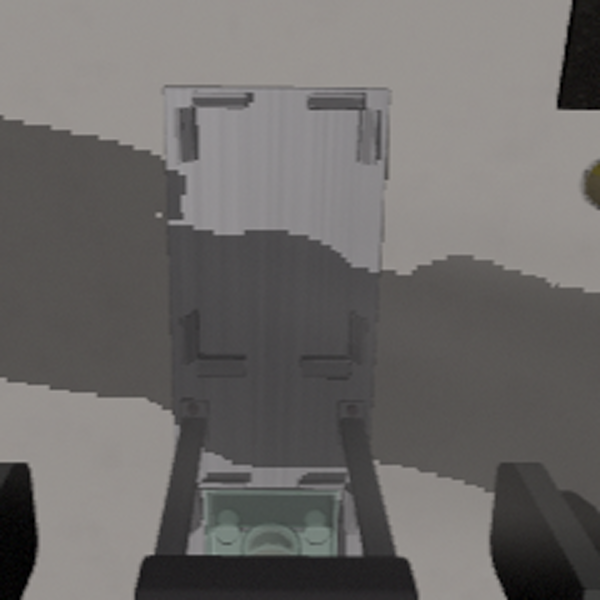

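The deck's far corners are at crop (164,87) and (390,90). The front lips' inner base is near v≈107 and the rear lips' near v≈355. The stowed block and bar posts are visible below.

Run:
```python
from h import *
ci=np.load("w2.npy",allow_pickle=True).item()
f=lambda L,z:ray(ci,[(u/2.5+180,v/2.5+90) for u,v in L],z)[:,:2].round(4)
print("deck far corners",f([(164,87),(390,90)],.006).tolist())
print("deck side edges",f([(170,225),(381,270),(173,360),(377,360)],.006).tolist())
print("front lip base, rear lip base",f([(222,107),(337,108),(222,355),(325,355)],.008).tolist())
print("side lips base",f([(198,135),(358,135),(199,335),(350,335)],.008).tolist())
print("posts base",f([(192,408),(351,408)],.01).tolist())
print("front lip top outer, rear lip",f([(222,94),(337,97),(222,377),(325,377)],.019).tolist())
```

```text
deck far corners [[0.5019, -0.0581], [0.5882, -0.0591]]
deck side edges [[0.5022, -0.1121], [0.5883, -0.131], [0.5013, -0.1712], [0.5885, -0.1711]]
front lip base, rear lip base [[0.524, -0.0653], [0.568, -0.0657], [0.5224, -0.168], [0.5661, -0.168]]
side lips base [[0.5146, -0.0759], [0.5764, -0.0759], [0.5129, -0.159], [0.5763, -0.1589]]
posts base [[0.5092, -0.192], [0.5778, -0.1919]]
front lip top outer, rear lip [[0.5247, -0.0596], [0.5669, -0.0606], [0.5229, -0.1732], [0.5654, -0.1732]]
```

drive_effector(segments=[{"pos": [0.04, 0, 0]}, {"pos": [0.08, 0, 0]}, {"pos": [0.12, 0.01, 0]}, {"pos": [0.16, 0.01, 0]}, {"pos": [0.2, 0.02, 0], "spin": 0.02}, {"pos": [0.24, 0.025, 0], "spin": 0.04}, {"pos": [0.28, 0.025, 0], "spin": 0.045}, {"pos": [0.305, 0.025, 0], "spin": 0.045}, {"pos": [0.305, 0.025, 0.04], "spin": 0.045}, {"pos": [0.305, 0.025, 0.08], "spin": 0.045}, {"pos": [0.305, 0.025, 0.1], "spin": 0.045}, {"pos": [0.305, 0.025, 0.1], "spin": 0.045}, {"pos": [0.305, 0.025, 0.1], "spin": 0.045}])

```text
time_s: 3.53
position: [0.5635, 0.1846, 0.1533]
ee_rot: [-2.269, -2.171, 0.003]
ft_force: [-0.2, 0.3, 0.5]
opening: 0.0852
grasp_force: 0.0
```

Run:
```python
from h import *
p,T=tool();ci=cams.camera_info("wrist");a=cams.capture("wrist");cv2.imwrite("pics/w3.png",a);np.save("w3.npy",ci,allow_pickle=True)
print(p,T.round(3))
g=p+T[:,2]*.054;print("TCP ground px",proj(ci,[[p[0],p[1],.026]]))
rect(ci,teal(a,(150,0,450,330),6),.026)
```

```text
[0.5635239  0.18464219 0.15333855] [[ 0.044  0.999 -0.002]
 [ 0.999 -0.044 -0.   ]
 [-0.    -0.002 -1.   ]]
TCP ground px [[284.53887432 233.84241407]]
px [287. 227.] mm [564.5 186.6] [97.4 54.8] 87.1
```

View pics/w3.png

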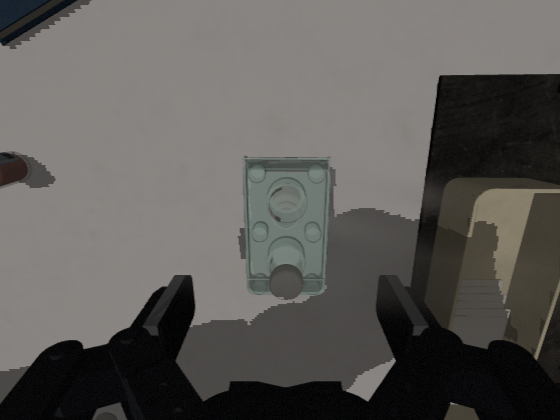

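The block is now square to the tool: corners at about (246,157)–(330,157) and (248,293)–(326,293), with the middle bosses at (260,231) and (313,232). The tool is about 2 mm short in y, so I'll correct that, descend and grip.

drive_effector(segments=[{"pos": [0.0015, 0.001, 0.03]}, {"pos": [0.0015, 0.001, 0.05]}, {"pos": [0.0015, 0.001, 0.065]}, {"pos": [0.0015, 0.001, 0.075]}, {"pos": [0.0015, 0.001, 0.075]}, {"pos": [0.0015, 0.001, 0.075]}])

```text
time_s: 4.08
position: [0.5664, 0.1848, 0.0801]
ee_rot: [2.273, 2.168, 0.002]
ft_force: [-0.1, -0.2, -0.0]
opening: 0.0848
grasp_force: 0.0
```

drive_effector(segments=[{}, {}, {}, {}, {}, {}, {}, {}, {}, {}], aperture=0.04)

```text
time_s: 4.92
position: [0.5663, 0.1846, 0.0806]
ee_rot: [2.273, 2.168, 0.003]
ft_force: [-1.9, -0.1, 7.9]
opening: 0.0566
grasp_force: 63.7
```

drive_effector(segments=[{"pos": [0, 0, -0.01]}, {"pos": [0, 0, -0.03]}, {"pos": [0, 0, -0.05]}, {"pos": [0, 0, -0.07]}, {"pos": [0, 0, -0.08]}, {"pos": [0, 0, -0.08]}, {"pos": [0, 0, -0.08]}])

```text
time_s: 5.5
position: [0.5657, 0.1845, 0.1593]
ee_rot: [2.273, 2.168, 0.002]
ft_force: [-0.4, 0.3, -1.4]
opening: 0.0563
grasp_force: 64.2
```

Run:
```python
from h import *
p,T=tool();ci=cams.camera_info("wrist");a=cams.capture("wrist");cv2.imwrite("pics/w4.png",a);np.save("w4.npy",ci,allow_pickle=True)
print(p,T.round(3))
g=p+T[:,2]*.054;print("grasp px",proj(ci,[g]))
```

```text
[0.56573234 0.18452372 0.15932089] [[ 0.047  0.999  0.001]
 [ 0.999 -0.047  0.   ]
 [ 0.001  0.001 -1.   ]]
grasp px [[283.43166279 298.38980985]]
```

View pics/w4.png

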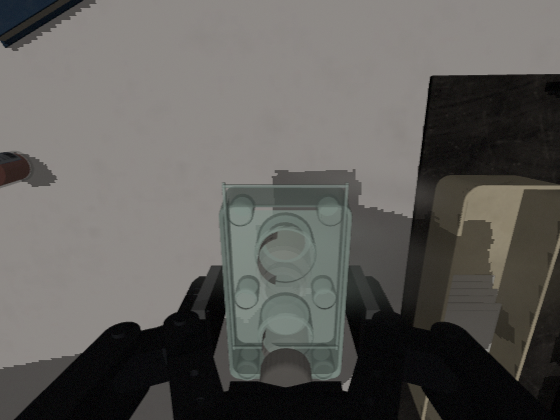

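The block is held square between the fingers, with bosses at (247,292) and (324,292). The two vials are at (287,250) and (287,320).

Run:
```python
from h import *
ci=np.load("w4.npy",allow_pickle=True).item();c3=np.load("w3.npy",allow_pickle=True).item()
p=np.array([.56573,.18452,.1593])
for z in(.105,.1):
  X=ray(ci,[(247,292),(324,292),(225,186),(348,186),(232,378),(340,378),(240,210),(330,210),(245,362),(323,362)],z)[:,:2]
  print(z,((X-p[:2])*1000).round(1).tolist())
p3=np.array([.5635,.1846])
print(((ray(c3,[(260,231),(313,232),(257,173),(317,173),(251,290),(325,290)],.026)[:,:2])*1000).round(1).tolist())
```

```text
0.105 [[-16.1, 3.9], [18.4, 2.3], [-20.7, 53.3], [28.3, 50.9], [-27.9, -45.4], [26.0, -47.9], [-15.6, 42.9], [21.1, 41.1], [-20.5, -35.6], [17.6, -37.4]]
0.1 [[-17.0, 0.7], [18.9, -1.0], [-21.7, 52.0], [29.3, 49.6], [-29.2, -50.6], [26.8, -53.2], [-16.5, 41.2], [21.8, 39.4], [-21.5, -40.4], [18.1, -42.3]]
[[547.4, 187.4], [582.4, 185.2], [548.2, 226.5], [585.6, 224.9], [537.8, 142.5], [590.2, 140.2]]
```

drive_effector(segments=[{"pos": [-0.01, 0, 0]}, {"pos": [-0.03, 0, 0]}, {"pos": [-0.05, 0, 0]}, {"pos": [-0.07, 0, 0]}, {"pos": [-0.1, -0.007, 0], "spin": -0.01}, {"pos": [-0.13, -0.007, 0], "spin": -0.02}, {"pos": [-0.16, -0.007, 0], "spin": -0.035}, {"pos": [-0.19, -0.007, 0], "spin": -0.035}, {"pos": [-0.22, -0.007, 0], "spin": -0.035}, {"pos": [-0.25, -0.007, 0], "spin": -0.035}, {"pos": [-0.27, -0.007, 0], "spin": -0.035}, {"pos": [-0.29, -0.007, 0], "spin": -0.035}, {"pos": [-0.3, -0.007, 0], "spin": -0.035}, {"pos": [-0.304, -0.007, 0], "spin": -0.035}, {"pos": [-0.304, -0.007, 0.02], "spin": -0.035}, {"pos": [-0.304, -0.007, 0.04], "spin": -0.035}, {"pos": [-0.304, -0.007, 0.04], "spin": -0.035}, {"pos": [-0.304, -0.007, 0.04], "spin": -0.035}, {"pos": [-0.304, -0.007, 0.04], "spin": -0.035}])

```text
time_s: 7.13
position: [0.5447, -0.1182, 0.1193]
ee_rot: [-2.233, -2.209, -0.0]
ft_force: [-0.5, -0.4, -1.1]
opening: 0.0567
grasp_force: 64.2
```

Run:
```python
from h import *
p,T=tool();ci=cams.camera_info("wrist");a=cams.capture("wrist");np.save("w5.npy",ci,allow_pickle=True);cv2.imwrite("pics/w5.png",a)
print(p.round(4),T.round(3).tolist())
b=cams.capture("side");uv=proj(cams.camera_info("side"),[[.545,-.15,.05]])[0].astype(int);print(uv)
v=cv2.resize(b[uv[1]-70:uv[1]+70,uv[0]-70:uv[0]+70],(420,420),interpolation=cv2.INTER_CUBIC)
cv2.imwrite("pics/c5.png",np.hstack([cv2.resize(v,(360,360)),cv2.resize(a[150:390,160:450],(435,360))]))
```

```text
[ 0.5447 -0.1182  0.1193] [[0.011, 1.0, -0.0], [1.0, -0.011, 0.0], [0.0, -0.0, -1.0]]
[325 270]
```

View pics/c5.png

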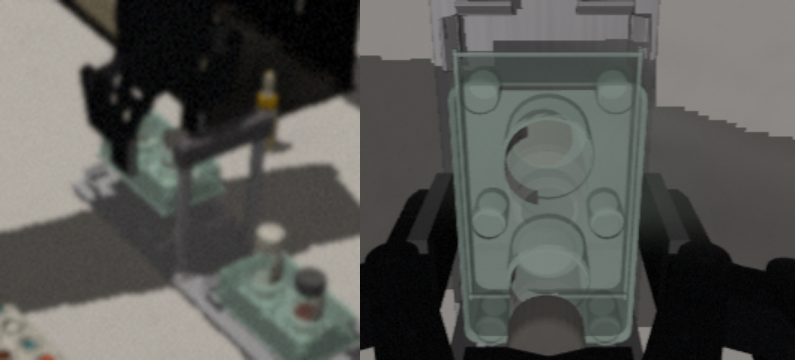

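The block hovers square over the pocket. In the wrist view the front lip ends are at crop (517,8) and (577,8), the block bosses at (491,213) and (607,213), and the deck edges near u≈445 and 660.

Run:
```python
from h import *
ci=np.load("w5.npy",allow_pickle=True).item();p=np.array([.5447,-.1182])
f=lambda L,z:((ray(ci,[(160+(u-360)/1.5,150+v/1.5) for u,v in L],z)[:,:2]-p)*1000).round(1).tolist()
print("lip ends",f([(517,8),(577,8)],.019),"lip base",f([(500,12),(600,12)],.008))
print("bosses",f([(491,213),(607,213)],.066))
print("corner b",f([(481,92),(614,90),(489,328),(605,328)],.066))
a=cv2.imread("pics/w5.png")
cv2.imwrite("pics/w5c.png",cv2.resize(a[110:200,190:370],None,fx=4,fy=4,interpolation=cv2.INTER_CUBIC))
```

```text
lip ends [[-9.5, 56.9], [11.7, 56.6]] lip base [[-16.6, 53.6], [20.9, 53.2]]
bosses [[-16.0, 4.0], [18.4, 3.7]]
corner b [[-16.8, 42.1], [19.2, 42.3], [-18.8, -39.5], [19.0, -39.9]]
```

View pics/w5c.png

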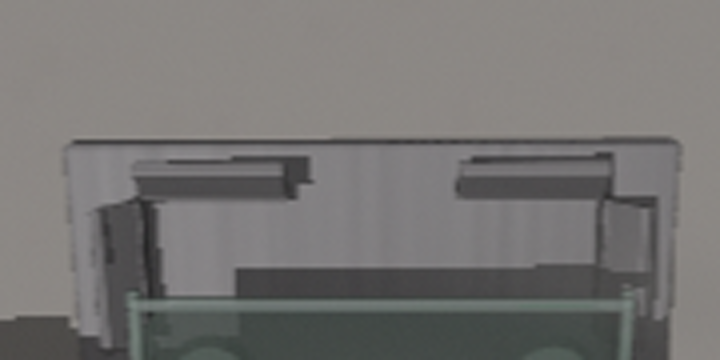

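Lip ends and bosses agree in x to 0.1 mm and in y to about 1 mm. Lowering gently.

drive_effector(segments=[{"pos": [-0.0005, 0, 0.008]}, {"pos": [-0.0005, 0, 0.016]}, {"pos": [-0.0005, 0, 0.02]}, {"pos": [-0.0005, 0, 0.023]}, {"pos": [-0.0005, 0, 0.026]}, {"pos": [-0.0005, 0, 0.028]}, {"pos": [-0.0005, 0, 0.028]}, {"pos": [-0.0005, 0, 0.028]}])

```text
time_s: 7.9
position: [0.5443, -0.118, 0.0912]
ee_rot: [-2.232, -2.208, -0.001]
ft_force: [-2.3, 5.5, 7.0]
opening: 0.0562
grasp_force: 65.9
```

Run:
```python
from h import *
s=ctrl.state();print(np.round(s["ft_force"],1),np.round(s["wrist_torque"],2),np.round(s["position"],4))
```

```text
[-2.3  5.5  7. ] [ 0.77  0.49 -0.09] [ 0.5443 -0.118   0.0912]
```

drive_effector(segments=[{"pos": [0.001, 0, 0]}, {"pos": [0.001, 0, 0]}, {"pos": [0.001, 0, 0.001]}, {"pos": [0.001, 0, 0.002]}, {"pos": [0.001, 0, 0.002]}, {"pos": [0.001, 0, 0.002]}])

```text
time_s: 8.4
position: [0.5446, -0.1179, 0.0897]
ee_rot: [2.234, 2.209, 0.002]
ft_force: [-2.6, 2.4, 9.7]
opening: 0.0565
grasp_force: 66.2
```

Run:
```python
from h import *
s=ctrl.state();print(np.round(s["ft_force"],1),np.round(s["wrist_torque"],2),np.round(s["position"],4))
```

```text
[-2.6  2.4  9.7] [0.74 0.39 0.17] [ 0.5446 -0.1179  0.0897]
```

drive_effector(segments=[{"pos": [0.0007, 0, 0]}, {"pos": [0.0007, 0, 0.0015]}, {"pos": [0.0007, 0, 0.0015]}, {"pos": [0.0007, 0, 0.0015]}])

```text
time_s: 8.73
position: [0.5447, -0.1183, 0.0884]
ee_rot: [2.234, 2.207, 0.001]
ft_force: [-3.0, -1.8, 10.1]
opening: 0.0562
grasp_force: 66.7
```

Run:
```python
from h import *
s=ctrl.state();print(np.round(s["ft_force"],1),np.round(s["wrist_torque"],2),np.round(s["position"],4))
a=cams.capture("wrist");cv2.imwrite("pics/w6.png",a)
b=cams.capture("side");uv=[325,270]
v=b[uv[1]-60:uv[1]+60,uv[0]-60:uv[0]+60]
cv2.imwrite("pics/c6.png",np.hstack([cv2.resize(v,(360,360),interpolation=cv2.INTER_CUBIC),cv2.resize(a[100:400,160:450],(435,450))[:360]]))
```

```text
[-3.  -1.8 10.1] [0.21 0.53 0.21] [ 0.5447 -0.1183  0.0884]
```

View pics/c6.png

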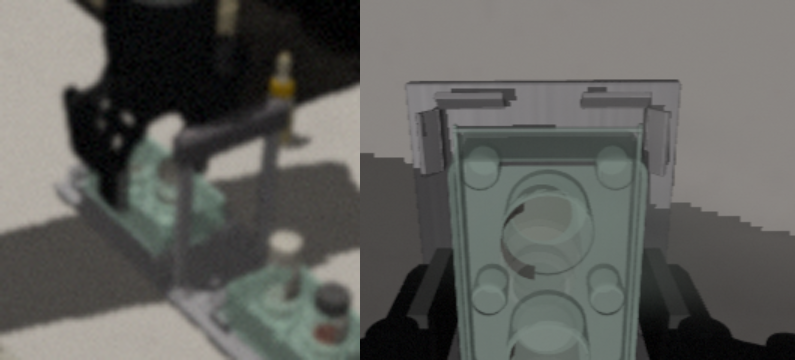

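The wrist view shows the block's lower +y edge at crop v≈127 while the front lips' base is at v≈107, so there's a gap. I'll quantify it.

Run:
```python
from h import *
ci=cams.camera_info("wrist");p,T=tool();p=p[:2]
f=lambda L,z:((ray(ci,[(160+(u-360)/1.5,100+v/1.5) for u,v in L],z)[:,:2]-p)*1000).round(1).tolist()
print("lip base",f([(475,107),(615,107)],.008),"deck edge",f([(407,82),(678,82)],.008))
for z in(.008,.012,.02,.03,.036):print("block lower edge",z,f([(455,127),(640,127)],z),"boss",f([(489,288),(605,288)],z),"cornerb",f([(481,167),(614,167)],z))
```

```text
lip base [[-21.5, 52.7], [22.8, 52.2]] deck edge [[-42.1, 60.9], [42.2, 59.8]]
block lower edge 0.008 [[-28.3, 46.3], [31.1, 45.5]] boss [[-20.5, -13.8], [21.4, -14.3]] cornerb [[-20.7, 32.6], [23.2, 32.0]]
block lower edge 0.012 [[-27.5, 47.3], [30.3, 46.6]] boss [[-19.9, -11.2], [20.9, -11.7]] cornerb [[-20.1, 34.0], [22.6, 33.4]]
block lower edge 0.02 [[-25.9, 49.4], [28.7, 48.7]] boss [[-18.7, -5.9], [19.9, -6.4]] cornerb [[-18.9, 36.8], [21.5, 36.3]]
block lower edge 0.03 [[-23.9, 52.0], [26.8, 51.3]] boss [[-17.3, 0.7], [18.6, 0.2]] cornerb [[-17.4, 40.3], [20.1, 39.8]]
block lower edge 0.036 [[-22.7, 53.5], [25.7, 52.9]] boss [[-16.4, 4.6], [17.8, 4.2]] cornerb [[-16.6, 42.4], [19.2, 41.9]]
```

Run:
```python
from h import *
def g(n,L,z,p):
  ci=np.load(n,allow_pickle=True).item();return ((ray(ci,L,z)[:,:2]-p)*1000).round(1).tolist()
p3=[.5635,.1846]
print("w3 front bottom z0",g("w3.npy",[(245,157),(330,157)],0,p3),"rear top",g("w3.npy",[(248,293),(326,293)],.026,p3), "top-of-face",g("w3.npy",[(247,167),(330,167)],.026,p3))
p1=[.5593,.178]
print("w1",g("w1.npy",[(263,132),(322,134)],0,p1),g("w1.npy",[(261,232),(316,232)],.026,p1))
ct=cams.camera_info("top")
b=cv2.imread("pics/top0.png");m=teal(b,(195,185,255,230));u=np.where(m)[1];v=np.where(m)[0];print(u.min(),u.max(),v.min(),v.max())
print("top cam +y edge z26,z0:",ray(ct,[(u.min(),206)],.026),"-y edge bottom z0/top z26",ray(ct,[(u.max()+1,206)],0),ray(ct,[(u.max()+1,206)],.026))
a=cv2.imread("pics/w3.png");cv2.imwrite("pics/x.png",a)
# rows of strong vertical gradient along block's centreline columns
for n,c in (("w3",(262,300)),("w4",(260,270)),("w6",(250,262))):
  a=cv2.imread(f"pics/{n}.png");G=cv2.GaussianBlur(cv2.cvtColor(a,6),(3,3),0).astype(int)
  l=G[:, c[0]:c[1]].mean(1);d=np.diff(l);i=[(k,int(d[k])) for k in range(len(d)) if abs(d[k])>4 and 120<k<400];print(n,i)
```

```text
w3 front bottom z0 [[-25.4, 47.8], [33.5, 45.2]] rear top [[-28.0, -44.5], [27.4, -46.9]] top-of-face [[-21.2, 46.0], [30.2, 43.7]]
w1 [[-21.2, 54.0], [36.5, 51.9]] [[-23.9, -41.0], [31.0, -41.0]]
205 241 196 219
top cam +y edge z26,z0: [[0.56419695 0.2300547  0.026     ]] -y edge bottom z0/top z26 [[0.56561882 0.13211782 0.        ]] [[0.56219303 0.12880885 0.026     ]]
w3 [(155, -10), (156, -14), (158, -5), (159, -14), (160, -4), (162, -4), (166, 4), (167, 9), (170, 9), (171, 14), (172, 6), (176, -5), (235, -5), (262, -4), (263, -10), (264, -10), (265, -6), (294, 4), (295, 6), (296, 8), (297, 5), (298, 6), (299, 6), (301, -4), (302, -11), (303, -11), (304, -6), (305, -5), (382, -6), (383, -10), (384, -13), (385, -15), (386, -12), (387, -5)]
w4 [(182, -9), (183, -12), (186, -12), (187, -11), (188, -4), (204, 6), (205, 14), (206, 16), (207, 9), (217, -5), (218, -4), (235, -5), (236, -6), (237, -6), (238, -5), (239, -4), (244, 4), (245, 4), (246, 4), (247, 4), (280, 4), (281, 4), (329, -4), (342, -4), (348, -4), (381, -15), (382, -23), (383, -17), (384, -5)]
w6 [(151, -4), (152, -23), (153, -23), (154, 9), (155, 21), (156, 10), (157, -10), (158, -28), (159, -14), (160, 4), (161, 7), (164, -4), (165, -4), (169, 7), (170, 15), (171, 14), (172, 9), (182, -15), (183, -26), (185, 20), (187, -13), (188, -8), (190, -4), (191, -5), (204, 7), (205, 9), (207, -9), (209, 11), (210, 15), (211, 6), (342, -7), (343, -15), (344, -13), (345, -5), (346, 6), (347, 11), (349, -6), (374, 7), (375, 6), (379, -14), (380, -28), (381, -24), (382, -8)]
```

The body is tapered, so I trusted edges at the wrong height. The bottom edge puts the block about 4.5 mm short in y (it sits about 2.8 mm behind the TCP) and about 0.7 mm far in x. I'll lift, shift and retry.

drive_effector(segments=[{"pos": [0, 0, -0.005]}, {"pos": [0, 0, -0.012]}, {"pos": [0, 0, -0.018]}, {"pos": [0.001, -0.0007, -0.018]}, {"pos": [0.003, -0.0007, -0.018]}, {"pos": [0.003, -0.0007, -0.018]}, {"pos": [0.003, -0.0007, -0.018]}])

```text
time_s: 9.42
position: [0.5436, -0.1144, 0.1051]
ee_rot: [-2.234, -2.208, 0.0]
ft_force: [0.3, 0.5, -1.2]
opening: 0.0567
grasp_force: 65.3
```

Run:
```python
from h import *
p,T=tool();ci=cams.camera_info("wrist");a=cams.capture("wrist");np.save("w7.npy",ci,allow_pickle=True);cv2.imwrite("pics/w7.png",a);print(p.round(4),T.round(3).tolist(),ctrl.state()["ft_force"])
cv2.imwrite("pics/w7c.png",cv2.resize(a[110:290,190:370],None,fx=3.3,fy=3.3,interpolation=cv2.INTER_CUBIC))
```

```text
[ 0.5436 -0.1144  0.1051] [[0.012, 1.0, -0.001], [1.0, -0.012, 0.0], [0.0, -0.001, -1.0]] [ 0.28784347 -0.40372088 -0.40695206]
```

View pics/w7c.png

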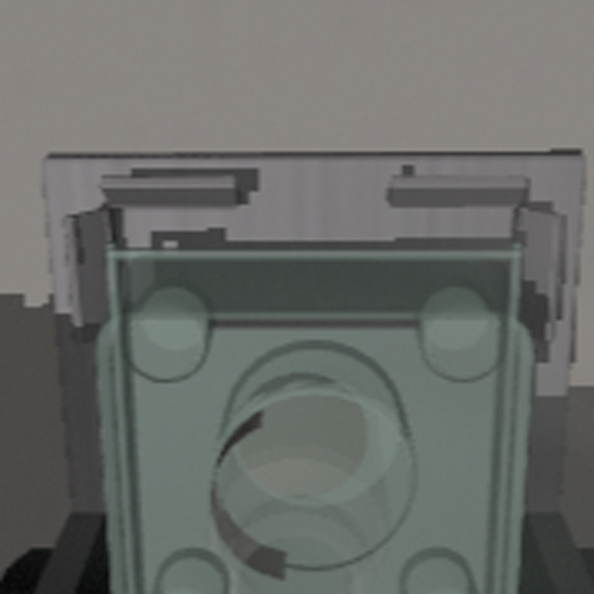

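The block's bottom edge spans crop (108–522, 247). The lip base is at v≈206 and the deck edge at (45–584, 155), so x is centred. That was my 11th view, one over the limit of 10, so from here I work from numbers only.

Run:
```python
from h import *
ci=np.load("w7.npy",allow_pickle=True).item();p=np.array([.5436,-.1144])
f=lambda L,z:((ray(ci,[(190+u/3.3,110+v/3.3) for u,v in L],z)[:,:2]-p)*1000).round(1).tolist()
print("lip base",f([(170,206),(460,206)],.008),"deck edge",f([(45,155),(584,153)],.008))
for z in (.0225,.0245): print("block bottom",f([(108,249),(522,249)],z))
print("side lips base",f([(118,215),(518,215)],.008))
```

```text
lip base [[-21.8, 48.5], [24.6, 48.0]] deck edge [[-41.0, 56.9], [43.8, 56.3]]
block bottom [[-29.3, 45.3], [32.0, 44.6]]
block bottom [[-28.9, 45.9], [31.6, 45.2]]
side lips base [[-30.2, 47.2], [33.9, 46.4]]
```

drive_effector(segments=[{"pos": [0.0013, 0.0002, 0.003]}, {"pos": [0.0013, 0.0002, 0.007]}, {"pos": [0.0013, 0.0002, 0.01]}, {"pos": [0.0013, 0.0002, 0.012]}, {"pos": [0.0013, 0.0002, 0.014]}, {"pos": [0.0013, 0.0002, 0.0155]}, {"pos": [0.0013, 0.0002, 0.0165]}, {"pos": [0.0013, 0.0002, 0.0165]}, {"pos": [0.0013, 0.0002, 0.0165]}])

```text
time_s: 10.22
position: [0.5439, -0.1135, 0.0891]
ee_rot: [2.235, 2.208, -0.0]
ft_force: [-0.8, -0.2, 1.5]
opening: 0.0564
grasp_force: 65.7
```

Run:
```python
from h import *
s=ctrl.state();print(np.round(s["ft_force"],1),np.round(s["wrist_torque"],2),np.round(s["position"],4))
```

```text
[-0.8 -0.2  1.5] [0.02 0.31 0.05] [ 0.5439 -0.1135  0.0891]
```

drive_effector(segments=[{"pos": [0, 0, 0.0008]}, {"pos": [0, 0, 0.0015]}, {"pos": [0, 0, 0.002]}, {"pos": [0, 0, 0.002]}, {"pos": [0, 0, 0.002]}])

```text
time_s: 10.63
position: [0.5439, -0.114, 0.0881]
ee_rot: [2.235, 2.207, 0.0]
ft_force: [-5.2, -1.2, 13.1]
opening: 0.0567
grasp_force: 67.1
```

Run:
```python
from h import *
s=ctrl.state();print(np.round(s["ft_force"],1),np.round(s["wrist_torque"],2),np.round(s["position"],4))
```

```text
[-5.2 -1.2 13.1] [0.26 0.95 0.08] [ 0.5439 -0.114   0.0881]
```

drive_effector(segments=[{"pos": [0, 0, -0.001]}, {"pos": [0, 0, -0.001]}, {"pos": [0, 0, -0.001]}, {"pos": [0, 0, -0.001]}, {"pos": [0, 0, -0.001]}, {"pos": [0, 0, -0.001]}], aperture=0.085)

```text
time_s: 11.13
position: [0.544, -0.1134, 0.0877]
ee_rot: [-2.235, -2.208, 0.0]
ft_force: [0.1, -0.1, 0.2]
opening: 0.0851
grasp_force: 0.0
```

drive_effector(segments=[{"pos": [0, 0, -0.01]}, {"pos": [0, 0, -0.03]}, {"pos": [0, 0, -0.06]}, {"pos": [0, 0, -0.09]}, {"pos": [0, 0, -0.12]}, {"pos": [0, 0, -0.15]}, {"pos": [0, 0, -0.165]}, {"pos": [0, 0, -0.165]}, {"pos": [0, 0, -0.165]}])

```text
time_s: 11.88
position: [0.5442, -0.1135, 0.2543]
ee_rot: [2.233, 2.207, 0.002]
ft_force: [-0.4, 0.4, 0.7]
opening: 0.0849
grasp_force: 0.0
```

Run:
```python
from h import *
p,T=tool();ci=cams.camera_info("wrist");a=cams.capture("wrist");np.save("w8.npy",ci,allow_pickle=True);cv2.imwrite("pics/w8.png",a);print(p.round(4))
b=cams.capture("side");cv2.imwrite("pics/s8.png",b)
for th in(4,7):rect(ci,teal(a,(200,80,370,300),th),.034)
m=teal(a,(200,80,370,300),5)
for v in range(120,270,6):
  u=np.where(m[v])[0]
  if len(u):print(v,u.min(),u.max(),end="; ")
G=cv2.GaussianBlur(cv2.cvtColor(a,6),(3,3),0).astype(int)
l=G[:,262:285].mean(1);d=np.diff(l);print([(k,int(d[k])) for k in range(100,300) if abs(d[k])>4])
print(proj(ci,[[.545,-.0585,.008],[.545,-.0655,.008],[.545,-.0675,.008],[.515,-.1165,.008],[.545,-.1165,.034],[.545,-.163,.034]]).round(1).tolist())
```

```text
[ 0.5442 -0.1135  0.2543]
px [284. 189.] mm [ 544.5 -112.8] [97.  56.3] 89.3
px [285. 295.] mm [ 543.3 -222.6] [11.  53.7] 89.2
px [284. 190.] mm [ 544.6 -113.6] [95.2 55.2] 89.3
px [284. 293.] mm [ 542.8 -223.2] [ 9.8 50.1] 89.2
144 257 311; 150 254 315; 156 254 315; 162 254 315; 168 254 314; 174 255 314; 180 255 314; 186 255 314; 192 255 314; 198 255 313; 204 255 313; 210 255 313; 216 256 313; 222 256 313; 228 256 313; 234 257 312; 240 259 309; [(129, -13), (130, -15), (135, -6), (138, 9), (139, 8), (141, -13), (142, -19), (143, -7), (145, -4), (146, 4), (147, 9), (148, 9), (149, 15), (150, 10), (213, -8), (214, -8), (215, -5), (230, -6), (232, 5), (237, 6), (238, 14), (240, -20), (241, -14), (276, 5), (277, 5), (278, 5), (279, 13), (280, 15), (282, -16), (283, -10), (284, -4), (286, 10), (287, 14), (289, -9), (291, -11), (292, -10)]
[[284.0, 131.4], [284.1, 138.9], [284.2, 141.0], [255.2, 190.4], [284.8, 197.5], [285.4, 242.6]]
```

The block is seated: its front bottom edge is at v≈142 (141 expected) and the yaw matches the caddy. Next I'll go over the bar, turned a quarter.

drive_effector(segments=[{"pos": [-0.01, 0, 0], "spin": -0.12}, {"pos": [-0.02, 0, 0], "spin": -0.24}, {"pos": [-0.03, 0, 0], "spin": -0.36}, {"pos": [-0.04, 0, 0], "spin": -0.48}, {"pos": [-0.05, 0, 0], "spin": -0.6}, {"pos": [-0.06, 0, 0], "spin": -0.72}, {"pos": [-0.07, 0, 0], "spin": -0.84}, {"pos": [-0.08, 0, 0], "spin": -0.96}, {"pos": [-0.085, 0, 0], "spin": -1.08}, {"pos": [-0.085, 0, 0], "spin": -1.2}, {"pos": [-0.085, 0, 0], "spin": -1.32}, {"pos": [-0.085, 0, 0], "spin": -1.44}, {"pos": [-0.085, 0, 0], "spin": -1.56}, {"pos": [-0.085, 0, 0], "spin": -1.57}, {"pos": [-0.085, 0, 0], "spin": -1.57}, {"pos": [-0.085, 0, 0], "spin": -1.57}])

```text
time_s: 13.32
position: [0.5426, -0.1984, 0.2521]
ee_rot: [-0.026, -3.14, -0.001]
ft_force: [0.3, -0.2, -0.0]
opening: 0.0848
grasp_force: 0.0
```

Run:
```python
from h import *
p,T=tool();ci=cams.camera_info("wrist");a=cams.capture("wrist");np.save("w9.npy",ci,allow_pickle=True);cv2.imwrite("pics/w9.png",a);print(p.round(4),T.round(3).tolist(),np.round(ctrl.state()["qpos"],2))
# bar top edges predicted px and gradient
P=[[.5435,-.1985+s,.13] for s in(-.007,.007)]+[[.5015,-.1985,.13],[.5855,-.1985,.13]]
q=proj(ci,P);print(q.round(1).tolist())
G=cv2.cvtColor(a,6).astype(int)
for x in(.52,.5435,.565):
  c=proj(ci,[[x,-.1985,.13]])[0].astype(int);print(c,G[c[1]-1:c[1]+2,c[0]-40:c[0]+41:2].mean(0).astype(int).tolist())
w=np.load("w2.npy",allow_pickle=True).item();print("bar front top from w2",ray(w,[(235,312.5),(345,312.5)],.13).round(4).tolist())
```

```text
[ 0.5426 -0.1984  0.2521] [[-1.0, 0.017, -0.001], [0.017, 1.0, 0.001], [0.001, 0.001, -1.0]] [ 0.5   0.49 -0.3   1.7   0.17  0.98  1.7 ]
[[273.2, 236.9], [294.8, 236.6], [282.7, 173.1], [285.1, 292.6]]
[283 202] [108, 84, 61, 60, 95, 64, 54, 55, 62, 65, 64, 64, 65, 64, 65, 59, 41, 43, 45, 51, 55, 75, 76, 76, 76, 71, 69, 115, 115, 116, 115, 116, 116, 105, 88, 83, 94, 117, 77, 77, 55]
[283 236] [74, 74, 74, 75, 74, 74, 74, 75, 75, 74, 74, 75, 75, 74, 74, 74, 47, 63, 73, 73, 73, 73, 74, 73, 75, 67, 56, 76, 76, 75, 76, 76, 76, 75, 77, 78, 78, 79, 80, 108, 135]
[284 266] [76, 76, 76, 76, 76, 76, 76, 75, 77, 76, 76, 77, 77, 78, 77, 73, 46, 48, 50, 51, 51, 52, 53, 53, 54, 52, 109, 132, 132, 133, 115, 115, 132, 133, 133, 134, 133, 134, 134, 134, 134]
bar front top from w2 [[0.5041, -0.1788, 0.13], [0.5826, -0.1787, 0.13]]
```

The bar is within about 1 mm of the tool centre. Descending and gripping.

drive_effector(segments=[{"pos": [0, 0.0005, 0.03]}, {"pos": [0, 0.0005, 0.055]}, {"pos": [0, 0.0005, 0.07]}, {"pos": [0, 0.0005, 0.078]}, {"pos": [0, 0.0005, 0.078]}, {"pos": [0, 0.0005, 0.078]}])

```text
time_s: 13.87
position: [0.5432, -0.1978, 0.1751]
ee_rot: [-0.021, -3.141, 0.0]
ft_force: [0.6, -0.3, 0.4]
opening: 0.0848
grasp_force: 0.0
```

drive_effector(segments=[{}, {}, {}, {}, {}, {}, {}, {}, {}, {}, {}, {}, {}, {}], aperture=0)

```text
time_s: 15.03
position: [0.5431, -0.198, 0.1754]
ee_rot: [0.02, 3.141, -0.001]
ft_force: [-0.4, -0.2, 6.2]
opening: 0.013
grasp_force: 59.5
```

Gripped (13 mm opening, 60 N). I'll do a slow test lift first.

drive_effector(segments=[{"pos": [0, 0, -0.003]}, {"pos": [0, 0, -0.007]}, {"pos": [0, 0, -0.012]}, {"pos": [0, 0, -0.017]}, {"pos": [0, 0, -0.02]}, {"pos": [0, 0, -0.02]}, {"pos": [0, 0, -0.02]}, {"pos": [0, 0, -0.02]}])

```text
time_s: 15.7
position: [0.5428, -0.1979, 0.1948]
ee_rot: [-0.02, -3.141, -0.0]
ft_force: [0.4, -0.3, -6.9]
opening: 0.0129
grasp_force: 58.6
```

Run:
```python
from h import *
s=ctrl.state();print(np.round(s["ft_force"],1),np.round(s["wrist_torque"],2),np.round(s["position"],4))
```

```text
[ 0.4 -0.3 -6.9] [ 0.01  0.01 -0.01] [ 0.5428 -0.1979  0.1948]
```

drive_effector(segments=[{"pos": [0, 0, -0.004]}, {"pos": [0, 0, -0.01]}, {"pos": [0, 0, -0.02]}, {"pos": [0, 0, -0.03]}, {"pos": [0, 0, -0.04]}, {"pos": [0, 0, -0.05]}, {"pos": [0, 0, -0.06]}, {"pos": [0, 0, -0.07]}, {"pos": [0, 0, -0.08]}, {"pos": [0, 0, -0.09]}, {"pos": [0, 0, -0.1]}, {"pos": [0, 0, -0.11]}, {"pos": [0, 0, -0.116]}, {"pos": [0, 0, -0.12]}, {"pos": [0, 0, -0.12]}, {"pos": [0, 0, -0.12]}, {"pos": [0, 0, -0.12]}, {"pos": [0, 0, -0.12]}, {"pos": [0, 0, -0.12]}, {"pos": [0, 0, -0.12]}])

```text
time_s: 17.37
position: [0.5429, -0.1979, 0.3145]
ee_rot: [-0.02, -3.141, -0.0]
ft_force: [-0.4, -0.5, -6.5]
opening: 0.0133
grasp_force: 58.7
```

Run:
```python
from h import *
s=ctrl.state();print(np.round(s["ft_force"],1),np.round(s["wrist_torque"],2),np.round(s["position"],4))
b=cams.capture("side");cv2.imwrite("pics/s10.png",b);ci=cams.camera_info("side")
# expected block centres (top faces) and teal centroids
y=np.array([.082,-.082]);O=np.array([.543,-.198]);P=[[O[0]+k*.012,O[1]+k,.140+.02] for k in y];q=proj(ci,P);print("expected",q.round().tolist())
d=cv2.GaussianBlur(b,(3,3),0).astype(int);m=((d[...,1]-d[...,2]>7)*255).astype(np.uint8)
cs,_=cv2.findContours(cv2.morphologyEx(m,cv2.MORPH_CLOSE,np.ones((5,5))),0,2)
for c in cs:
  if cv2.contourArea(c)>150:print(cv2.contourArea(c),cv2.minAreaRect(c))
t=cams.capture("top");cv2.imwrite("pics/t10.png",t);o=cv2.imread("pics/top0.png")
# bystanders: compare patches
for n,(u,v) in dict(cap=(294,268),blue=(204,275),yellow=(325,160)).items():
  print(n,cv2.minMaxLoc(cv2.matchTemplate(t[v-25:v+25,u-25:u+25],o[v-9:v+9,u-9:u+9],cv2.TM_CCOEFF_NORMED))[1::2],"expect (16,16)")
```

```text
[-0.4 -0.5 -6.5] [-0.02  0.02 -0.01] [ 0.5429 -0.1979  0.3145]
expected [[317.0, 216.0], [372.0, 257.0]]
1374.0 ((372.0892639160156, 258.1840515136719), (60.23942565917969, 34.32671356201172), 37.5685920715332)
729.5 ((311.2706298828125, 216.43121337890625), (38.26662826538086, 29.191003799438477), 61.69924545288086)
1502.5 ((171.10003662109375, 188.70001220703125), (29.96331024169922, 72.00138854980469), 63.43495178222656)
801.5 ((108.5, 127.5), (29.0, 59.0), 90.0)
315.5 ((508.63372802734375, 129.7685089111328), (8.552863121032715, 49.755130767822266), 13.324530601501465)
457.5 ((181.61614990234375, 79.60758972167969), (18.888683319091797, 37.53013229370117), 81.46923065185547)
497.5 ((525.203857421875, 59.6437873840332), (9.867034912109375, 70.08837127685547), 13.392498016357422)
1636.0 ((435.7499694824219, 60.75), (18.384777069091797, 125.15791320800781), 8.130102157592773)
292.5 ((300.5, 24.0), (48.0, 9.0), 90.0)
cap (0.9894152879714966, (16, 16)) expect (16,16)
blue (0.5299201607704163, (16, 16)) expect (16,16)
yellow (0.9976124167442322, (16, 16)) expect (16,16)
```

```bash
python3 -c "
from rig import ctrl, cams, workorder
print(workorder.job_done())"
```

```text
the job is handed in; nothing more can be done
None
```

The block is in the empty pocket and released, and the caddy is held level and steady by its bar with its feet about 14 cm up; I handed it in at about 17 s without seeing a verdict, the final check (load, blocks' places, bystanders) was by numbers only with the vials not looked at again, and I viewed 11 pictures, one over the limit of 10.

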